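# Click-test the roller-lever limit switch of a home-built feeder

### The job

Two limit switches stand on the white board of the half-built feeder. Test the one whose arm carries a roller: push its arm down from above until the switch clicks, hold it there for a moment, then let go so that the arm springs back up. Do not ram the arm hard against its end stop, and do not trip the other switch, the one with the plain rod.

Things in the scene. Friction and masses are not known exactly. Their poses are not given: they have to be found in the camera images.
- roller (a point): Centre of the black roller (22 mm diameter, 12 mm wide, fixed to the arm) at the free end of the roller switch's flat steel arm, 60 mm from its pivot, about 120 mm above the bench at rest, clear above. The fixed grey housing (122 mm tall above the bench) ends 36 mm short of it. x axis: along the arm, outwards; y: along the level pivot. The arm points away from the robot, within 40 degrees of +x.
- roller_arm (a joint): Roller switch's arm, rad pushed down: 0 at rest (sloping up 17 degrees). Clicks at 0.40, the roller's centre 24 mm lower than at rest; end stop at 0.90, 52 mm lower: push the roller 30 to 45 mm down. It springs back by itself; pressing the roller takes 2 N at first, 3 N at the click, 5 N at the end stop.
- rod_tip (a point): Tip of the bare steel rod (6 mm thick, 80 mm long from its pivot) that is the arm of the other limit switch, not to be tripped. Same grey housing and pivot height; tip about 127 mm above the bench. x axis: along the rod, outwards. Either switch may stand on the left or the right of the board.
- rod_arm (a joint): Rod switch's arm, rad pushed down: 0 at rest. Keep it below 0.25.

How it is judged (in metres and radians):
On the way:
1. the roller switch's arm is pushed down past its click (0.40 rad) and held there for 0.2 s (value of joint roller_arm above 0.4 rad), for 0.2 s.
At the end, for the whole second after the job is handed in: the roller switch has been clicked, and both arms are back at rest (within 0.08 rad) (value of joint each of roller_arm, rod_arm below 0.08 rad); the robot touches nothing.
It fails at once if the rod switch is tripped (arm pushed 0.25 rad or more) (value of joint rod_arm above 0.25 rad).
It fails at once if the roller arm is rammed against its end stop (more than 30 N on it) (contact force between anything else and roller_arm above 30 N).
It also fails if it takes over 29 s, if anything falls off the work surface, if the arm or the gripper's body presses on something with over 40 N, if the wrist force passes 120 N, or if a joint passes its speed limit or range.

### The arm

A 6-joint arm with a two-finger parallel gripper is mounted at the origin on the work surface. World frame = base frame: x ahead of the robot, y to its left, z up, the work surface at z = 0. Lengths are in m, angles in degrees, forces in N, time in s.
With the tool pointing down it reaches from about 0.4 to 0.825 m from the base axis. Payload 7 kg.
Tool frame: the origin (TCP) lies at the very end of the fingers, on their centre line; the grasp point (between the pads) lies 19 mm behind it (ctrl.hold_point_z is the distance from the TCP to the grasp point, in m); z points along the fingers, y is the line along which they close (so a half turn about z gives the same grasp; the last joint's range is limited). The gripper opens to 88 mm and grips with 3 to 60 N. Pads are 19 mm wide; open, the fingers measure 130 mm over their backs; the gripper's body (78 mm by 193 mm) begins 47 mm behind the grasp point.
Start: joints at [-58.78, 20.546, 0.682, 0, -70.136, -16.507], TCP at [0.171, -0.653, 0.189] pointing down, gripper open.
Joint ranges: [-176.03, 176.03], [-82.01, 121.73], [-58.28, 71.71], [-173.87, 95.51], [-174.79, -0.11], [-173.66, 173.66]. Speed limits (degrees/s): [136.94, 136.94, 172.46, 180, 180, 180].

### API

Orientations are given as [roll, pitch, yaw] about the fixed x, y, z axes, in that order (R = Rz(yaw) Ry(pitch) Rx(roll)).
In Python, from plant import sensors, viewer, workorder, ctrl gives the robot as it stands.
- The arm moves only by the shell command python3 -m pendant 'ROWS'. ROWS is JSON, a list of rows, each a list of 3 entries, a list of its own where there are three numbers: the opening, from -1 (shut) to 1 (fully open), so that 0 is half open, then the shift along the tool's x, y, z in m, then the turn, a rotation vector about the tool's x, y, z in degrees. A call has 1 to 10 rows; each row is the pose to reach, as a shift and turn from the pose commanded when the call began, along the tool's axes at that moment; what a row does not reach only later rows make up. A row lasts 1/12 s, in which the tool goes at most 41.7 mm and 7.16 degrees, less where a joint would pass 70% of its speed; a pose out of reach is approached as far as the arm can. A call with a gripper value outside its range is refused whole. The fingers move at their own pace and stop on an object; the grip force is fixed at half the most. Time passes only in rows, so rows that repeat a pose let the fingers close. It gives the time, the measured TCP pose, the force, the opening and the grip force at its end, in the units of the state.
- sensors.get_obs(): the state, without advancing time (a new reading comes with each control period).
- viewer.snapshot(name): name is "side" or "top" or "wrist"; returns the picture (384x512x3 uint8, red, green, blue); there is no depth.
- viewer.camera_params(name): a dict with "fx", "fy", "cx", "cy" (pixels), "extrinsics" (4x4, takes a point from world to camera coordinates). Camera axes: x right, y up, looking along -z (the intrinsics and any distortion apply to the point x, -y, -z); pixel columns grow to the right and rows downward; lengths in m; the calibration is good to about 2 mm. A picture is of the moment at which its call begins: read the wrist's pose just before it. camera_params takes no time and is no camera call; for the wrist camera it gives the pose at the moment of the call.
- workorder.close_job(): hands the job in; it is judged then, once.
The state is a dict: "clock": time; "joint_pos": joint angles; "qvel": joint speeds; "tau": joint torques, N m; "tool_pos": TCP position; "orientation": TCP orientation; "force": force on the tool from outside, world axes, zero at the start; "moment": the same for the moment, N m; "opening": finger opening in m; "gripper_force": force on a finger pad.
Only numpy, scipy, OpenCV 4.12 (cv2) and the standard library are available. Lean on these libraries where they do the work, as an engineer would, in place of code of your own. Each camera call takes 0.05 s, during which the arm holds its last target. There are 200 camera calls.

## Working session

There is one attempt and no reset: what is moved stays moved. The work goes in short steps, Python scripts to look and compute and a shell command to move; the robot and the scene stay as the last step left them, time stands still between calls to the robot, and variables do not carry over. Pictures are saved under pics/ and viewed, at most 10 in all, crops included, and the job is handed in when it is done.

```bash
mkdir -p pics
cat > h.py <<'E'
import numpy as np, cv2
from plant import sensors, viewer, workorder, ctrl
def ray(P,u,v):
    E=np.array(P["extrinsics"]); d=np.array([(u-P["cx"])/P["fx"],-(v-P["cy"])/P["fy"],-1.])
    R=E[:3,:3]; return -R.T@E[:3,3], R.T@d
def onplane(P,u,v,z):
    o,d=ray(P,u,v); return o+d*(z-o[2])/d[2]
def tri(P1,a,P2,b):
    o1,d1=ray(P1,*a);o2,d2=ray(P2,*b)
    s=np.linalg.lstsq(np.c_[d1,-d2],o2-o1,rcond=None)[0]
    p,q=o1+d1*s[0],o2+d2*s[1]; return (p+q)/2,np.linalg.norm(p-q)
def proj(P,p):
    c=np.array(P["extrinsics"])@np.r_[p,1]; return P["cx"]+P["fx"]*c[0]/-c[2],P["cy"]-P["fy"]*c[1]/-c[2]
E
python3 - <<'E'
from h import *
for n in("top","side"):
    P=viewer.camera_params(n); print({k:(np.round(v,3).tolist()) for k,v in P.items() if not isinstance(v,str)})
ims=[viewer.snapshot(n) for n in("top","side")]
for n,i in zip(("top","side"),ims):
    cv2.imwrite(f"pics/{n}_raw.png",i[:,:,::-1])
    cv2.imwrite(f"pics/{n}.png",cv2.resize(i[:,:,::-1],(800,600),interpolation=cv2.INTER_CUBIC))
print(sensors.get_obs())
E
```

```text
{'fx': 412.083, 'fy': 412.083, 'cx': 253.719, 'cy': 192.295, 'extrinsics': [[-0.005, -1.0, -0.013, 0.063], [0.991, -0.006, 0.132, -0.55], [-0.132, -0.012, 0.991, -0.785], [0.0, 0.0, 0.0, 1.0]]}
{'fx': 363.917, 'fy': 363.917, 'cx': 256.458, 'cy': 193.529, 'extrinsics': [[-0.967, -0.253, -0.011, 0.557], [0.164, -0.661, 0.732, -0.148], [-0.193, 0.707, 0.681, -0.696], [0.0, 0.0, 0.0, 1.0]]}
{'clock': 0.1, 'joint_pos': array([-5.87801833e+01,  2.05867859e+01,  6.41021098e-01, -1.73688199e-02,
       -7.01373469e+01, -1.65067536e+01]), 'qvel': array([ 0.09263712, -0.07075263,  0.11381895,  0.11372392,  0.05612151,
        0.05226831]), 'tau': array([ 8.60706477e-04, -5.84168351e+01,  2.93750721e+01,  7.01558501e+00,
        1.01112068e-02, -5.06882736e-05]), 'tool_pos': array([ 0.17127996, -0.65240748,  0.18863892]), 'orientation': array([ 1.79915674e+02, -7.96054040e-03, -1.65292844e+02]), 'force': array([-0.4624092 , -0.72576055, -0.44955557]), 'moment': array([-0.03559865,  0.03469366, -0.00784671]), 'gripper_force': 0.0, 'opening': 0.08726938528715351}
```

View pics/top.png

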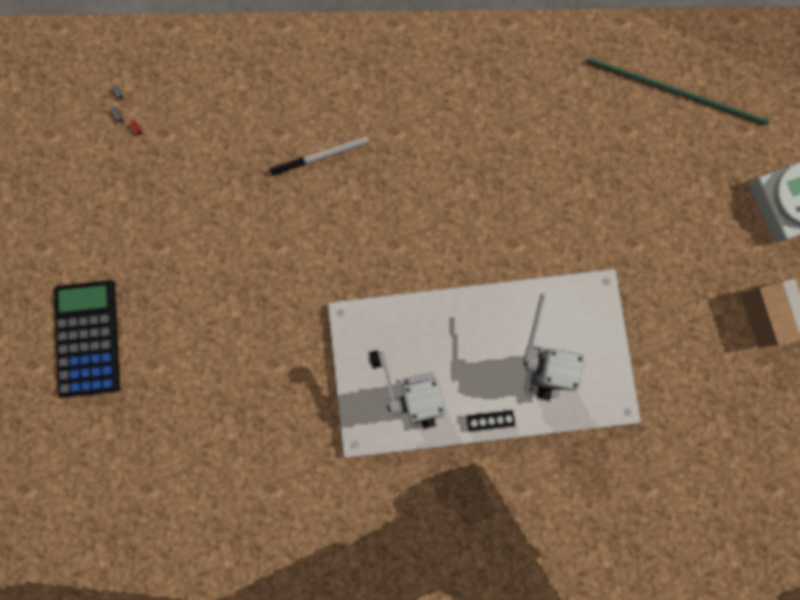

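View pics/side.png

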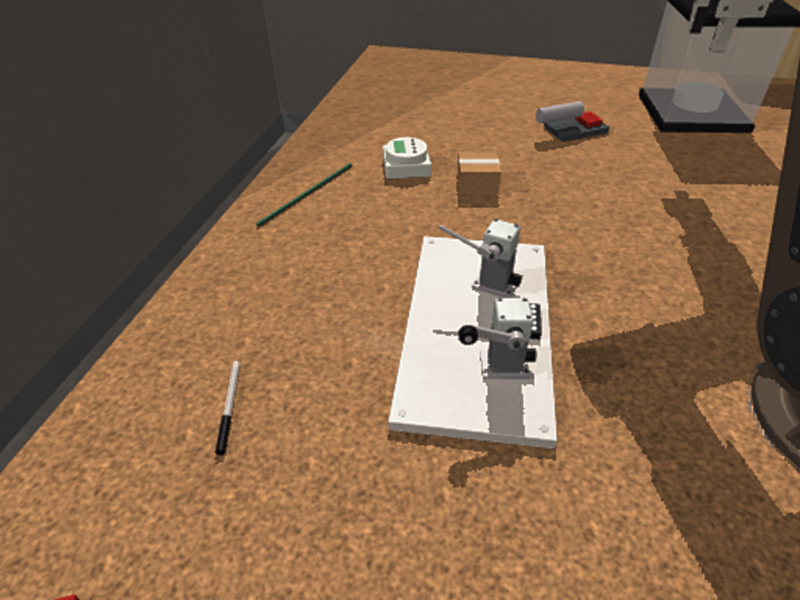

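The top view shows the roller switch on the left of the board, with its black roller near (376,359) in 800x600 pixels. The rod tip is near (543,295). In the side view the roller is at (468,335) and the rod tip at (439,228). I'll refine the roller with a black mask and triangulate.

Run:
```python
from h import *
Pt,Ps=viewer.camera_params("top"),viewer.camera_params("side")
def blob(n,u,v,r=9):
    im=cv2.imread(f"pics/{n}_raw.png").max(2); m=(im<75).astype(np.uint8)
    k,l,s,c=cv2.connectedComponentsWithStats(m)
    c=[(np.hypot(*(c[i]-[u,v])),c[i],s[i]) for i in range(1,k) if s[i][4]>8]
    b=min(c,key=lambda t:t[0]); print(n,b); return b[1]
a=blob("top",240.6,229.8); b=blob("side",299.5,214.4)
S=.64
print("roller",tri(Pt,a,Ps,b), onplane(Pt,*a,.12))
print("rodtip",tri(Pt,(543*S,295*S),Ps,(439*S,228*S)), onplane(Pt,543*S,295*S,.127))
pv=tri(Pt,(396*S,406*S),Ps,(516*S,340*S)); print("pivot",pv)
r=onplane(Pt,*a,.12); print("pivot pl",onplane(Pt,396*S,406*S,.103), "rodpivot",onplane(Pt,533*S,355*S,.103))
for q in((415,380),(440,377),(442,410),(408,420)): print("housing",onplane(Pt,q[0]*S,q[1]*S,.122))
from scipy.spatial.transform import Rotation as R
o=sensors.get_obs(); M=R.from_euler("xyz",o["orientation"],degrees=True).as_matrix(); print(M.round(3),o["tool_pos"])
```

```text
top (np.float64(1.024334103224917), array([239.59615385, 229.59615385]), array([237, 225,   7,  10,  52], dtype=int32))
side (np.float64(0.8530075788129334), array([299.32075472, 213.56603774]), array([293, 209,  13,  11, 106], dtype=int32))
roller (array([0.4734466 , 0.08375442, 0.12237265]), np.float64(0.000518025130383164)) [0.47328917 0.08385203 0.12      ]
rodtip (array([ 0.54591401, -0.10840455,  0.12294644]), np.float64(0.002755264639957186)) [ 0.54395918 -0.10762467  0.127     ]
pivot (array([0.41949431, 0.0598504 , 0.10140399]), np.float64(0.0005759054459575702))
pivot pl [0.4198297  0.05983102 0.103     ] rodpivot [ 0.47735777 -0.09885997  0.103     ]
housing [0.44914808 0.03807517 0.122     ]
housing [0.45235772 0.00995578 0.122     ]
housing [0.41576097 0.00822573 0.122     ]
housing [0.404925   0.04625606 0.122     ]
[[-0.967 -0.254 -0.001]
 [-0.254  0.967  0.001]
 [ 0.     0.001 -1.   ]] [ 0.17127996 -0.65240748  0.18863892]
```

The roller is at about (0.473, 0.084, 0.122), 59 mm from the measured pivot horizontally (57 mm expected), with the arm at about 24° yaw. Before moving, I'll check the glass-walled object near the gripper.

Run:
```python
from h import *
P=viewer.camera_params("side"); S=.64
for q in((645,92),(740,128),(750,95),(698,95),(463,203)): print(onplane(P,q[0]*S,q[1]*S,0).round(3))
print(np.array(proj(P,sensors.get_obs()["tool_pos"]))/S)
im=viewer.snapshot("wrist"); a=cv2.imread("pics/side_raw.png")[0:128,384:512]
cv2.imwrite("pics/w.png",np.hstack([cv2.resize(a,(400,400),interpolation=cv2.INTER_CUBIC),cv2.resize(im[:,:,::-1],(400,400))]))
```

```text
[ 0.199 -0.969  0.   ]
[ 0.004 -0.813  0.   ]
[-0.049 -1.008  0.   ]
[ 0.074 -0.98   0.   ]
[ 0.552 -0.367  0.   ]
[697.53498765  61.6469662 ]
```

View pics/w.png

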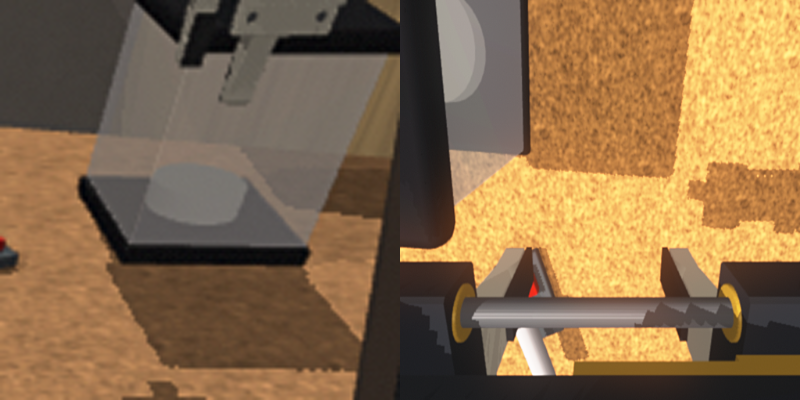

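The glass enclosure lies at y ≤ -0.81, so moving in +x/+y takes the gripper away from it. I'll shut the gripper, go up and forward, then across above the board.

```bash
python3 -m pendant '[[-1,[-0.03,0.02,-0.02],[0,0,0]],[-1,[-0.347,0.221,-0.051],[0,0,-9]],[-1,[-0.347,0.221,-0.051],[0,0,-9]],[-1,[-0.347,0.221,-0.051],[0,0,-9]],[-1,[-0.347,0.221,-0.051],[0,0,-9]],[-1,[-0.347,0.221,-0.051],[0,0,-9]],[-1,[-0.347,0.221,-0.051],[0,0,-9]],[-1,[-0.347,0.221,-0.051],[0,0,-9]],[-1,[-0.347,0.221,-0.051],[0,0,-9]],[-1,[-0.347,0.221,-0.051],[0,0,-9]]]'
cat > d.py <<'E'
from h import *
import sys
from scipy.spatial.transform import Rotation as R
o=sensors.get_obs(); M=R.from_euler("xyz",o["orientation"],degrees=True).as_matrix()
t=np.array([float(x) for x in sys.argv[1:4]])
print("shift",(M.T@(t-o["tool_pos"])).round(4),"yaw y-axis",np.degrees(np.arctan2(M[1,1],M[0,1])).round(2),"pos",o["tool_pos"],"f",o["force"],"t",o["clock"],o["opening"],o["joint_pos"].round(1))
E
python3 d.py 0.475 0.085 0.22
```

```text
clock: 0.98
tool_pos: [0.4507, -0.3503, 0.2406]
orientation: [-180.0, 0.0, -156.3]
force: [0.7, -2.0, 0.1]
opening: 0.0267
gripper_force: 0.0
shift [-0.1973  0.3888  0.0206] yaw y-axis 113.71 pos [ 0.45074337 -0.35030146  0.24058092] f [ 0.73900038 -2.03715324  0.09143603] t 0.9833 0.026659617135893956 [-18.2   9.1  -8.1  -0.  -72.8 -48.1]
```

```bash
python3 -m pendant '[[-1,[-0.198,0.389,0.02],[0,0,0]],[-1,[-0.198,0.389,0.02],[0,0,0]],[-1,[-0.198,0.389,0.02],[0,0,0]],[-1,[-0.198,0.389,0.02],[0,0,0]],[-1,[-0.198,0.389,0.02],[0,0,0]],[-1,[-0.198,0.389,0.02],[0,0,0]],[-1,[-0.198,0.389,0.02],[0,0,0]],[-1,[-0.198,0.389,0.02],[0,0,0]],[-1,[-0.198,0.389,0.02],[0,0,0]],[-1,[-0.198,0.389,0.02],[0,0,0]]]'
python3 d.py 0.475 0.085 0.16
```

```text
clock: 1.82
tool_pos: [0.4729, 0.0654, 0.2214]
orientation: [180.0, 0.0, -156.3]
force: [1.6, 0.3, 0.8]
opening: 0.0003
gripper_force: 0.0
shift [-0.0097  0.0171  0.0614] yaw y-axis 113.73 pos [0.47290778 0.06544325 0.22140707] f [1.64859113 0.33900277 0.76461149] t 1.8167 0.00027200463171420466 [ 31.6   0.3 -20.4  -0.  -69.3 -97.8]
```

```bash
python3 -m pendant '[[-1,[-0.01,0.017,0],[0,0,0]],[-1,[-0.01,0.017,0.03],[0,0,0]],[-1,[-0.01,0.017,0.061],[0,0,0]],[-1,[-0.01,0.017,0.061],[0,0,0]],[-1,[-0.01,0.017,0.061],[0,0,0]]]'
python3 d.py 0.475 0.085 0.095
python3 - <<'E'
from h import *
a=viewer.snapshot("side")[130:290,230:390];b=viewer.snapshot("top")[160:288,180:308]
cv2.imwrite("pics/pre.png",np.hstack([cv2.resize(i[:,:,::-1],(400,400),interpolation=cv2.INTER_CUBIC) for i in(a,b)]))
E
```

```text
clock: 2.23
tool_pos: [0.4749, 0.0823, 0.1596]
orientation: [-180.0, -0.2, -156.3]
force: [-0.3, -0.6, 0.7]
opening: 0.0004
gripper_force: 0.0
shift [-0.0014  0.0024  0.0646] yaw y-axis 113.73 pos [0.47486761 0.08233893 0.15957754] f [-0.29702956 -0.58857788  0.73723631] t 2.2333 0.0004261141392379019 [ 33.3   3.6 -25.3   0.  -61.2 -99.6]
```

View pics/pre.png

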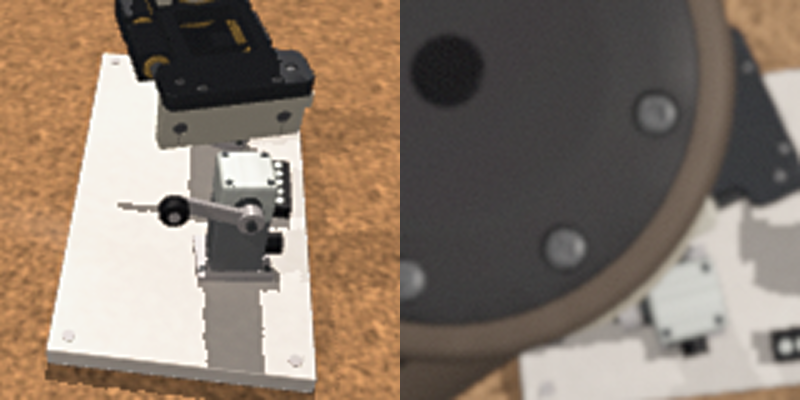

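The side crop shows the roller at about (175,210) and the gripper's light block at (235,125). The top view is blocked by the wrist. I'll check where the TCP projects.

Run:
```python
from h import *
P=viewer.camera_params("side")
f=lambda p:((np.array(proj(P,np.array(p)))-[230,130])*2.5).round()
o=sensors.get_obs();print(o["tool_pos"],f(o["tool_pos"]),f([.4734,.0837,.122]),f([0.4195,.06,.102]))
im=viewer.snapshot("side");cv2.imwrite("pics/s2.png",cv2.resize(im[:300,160:460,::-1],(600,600),interpolation=cv2.INTER_CUBIC))
P["x"]=0;f2=lambda p:((np.array(proj(P,np.array(p)))-[160,0])*2).round();print(f2(o["tool_pos"]),f2(o["tool_pos"]+[0,0,.066]))
```

```text
[0.47678242 0.08298399 0.16189541] [173. 167.] [174. 209.] [250. 219.]
[278. 394.] [284. 333.]
```

View pics/s2.png

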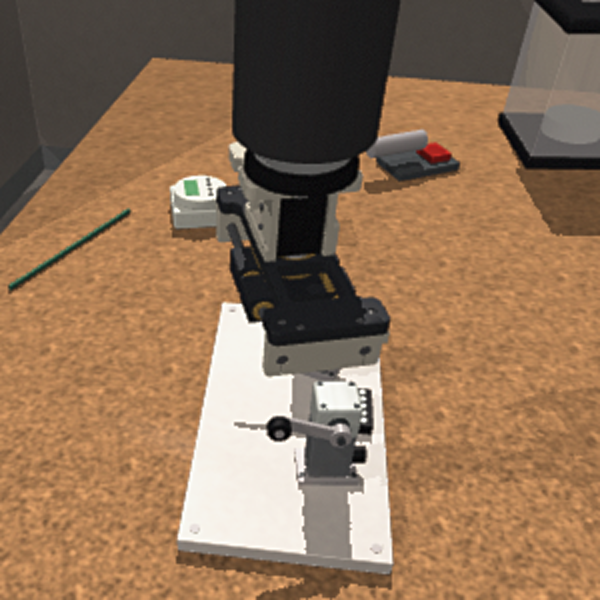

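Run:
```python
from h import *
from scipy.spatial.transform import Rotation as R
P=viewer.camera_params("side");o=sensors.get_obs();M=R.from_euler("xyz",o["orientation"],degrees=True).as_matrix()
f=lambda l:((np.array(proj(P,o["tool_pos"]+M@np.array(l)))-[160,0])*2).round()
for l in([0,.0965,-.066],[.039,.0965,-.066],[-.039,.0965,-.066],[0,-.0965,-.066],[0,.021,0],[0,-.021,0],[0,.0,-.1]): print(l,f(l))
print("cam",ray(P,0,0)[0],o["joint_pos"],o["opening"])
W=viewer.camera_params("wrist");print("wristcam",M.T@(ray(W,0,0)[0]-o["tool_pos"]),"tcp px",proj(W,o["tool_pos"]),"roller px",proj(W,np.array([.4734,.0837,.122])))
im=viewer.snapshot("wrist");cv2.imwrite("pics/w2.png",im[:,:,::-1])
```

```text
[0, 0.0965, -0.066] [319. 419.]
[0.039, 0.0965, -0.066] [373. 412.]
[-0.039, 0.0965, -0.066] [264. 425.]
[0, -0.0965, -0.066] [257. 265.]
[0, 0.021, 0] [284. 411.]
[0, -0.021, 0] [272. 377.]
[0, 0.0, -0.1] [288. 298.]
cam [0.42840858 0.535556   0.58859612] [ 3.32546913e+01  3.47332214e+00 -2.51588958e+01  4.23294005e-02
 -6.12268780e+01 -9.95760304e+01] 0.00016842782327060107
wristcam [ 0.08482593  0.00073819 -0.19663883] tcp px (np.float64(250.85077982592384), np.float64(225.19824088573262)) roller px (np.float64(253.64152349621435), np.float64(200.419024382099))
```

View pics/w2.png

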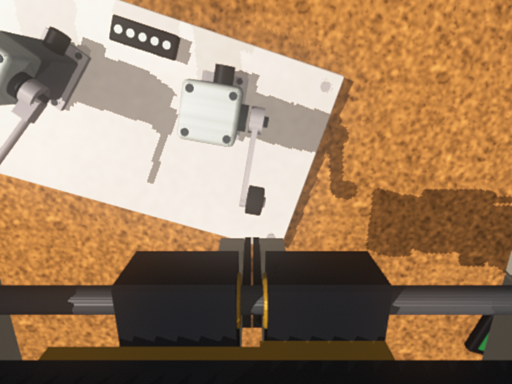

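Run:
```python
from h import *
from scipy.spatial.transform import Rotation as R
o=sensors.get_obs();M=R.from_euler("xyz",o["orientation"],degrees=True).as_matrix()
W=viewer.camera_params("wrist"); P=viewer.camera_params("side")
print(W["fx"],{k:v for k,v in W.items() if k!="extrinsics"}, (M.T@np.array(W["extrinsics"])[:3,:3].T).round(3))
for x in(.0095,0,-.0095):
  for z in(0,-.019,-.04): print(x,z,np.round(proj(W,o["tool_pos"]+M@[x,.021,z])),np.round(proj(W,o["tool_pos"]+M@[x,-.021,z])),)
im=viewer.snapshot("side");cv2.imwrite("pics/s3.png",cv2.resize(im[150:230,260:360,::-1],(800,640))[:600])
q=lambda l:((np.array(proj(P,o["tool_pos"]+M@np.array(l)))-[260,150])*8).round()
for l in ([0,.021,0],[.0095,.021,0],[-.0095,.021,0],[0,-.021,0],[0,.021,-.03]): print(l,q(l))
```

```text
328.98769670073733 {'fx': 328.98769670073733, 'fy': 328.98769670073733, 'cx': 251.57079559715098, 'cy': 194.40792782538193} [[-0.001  0.951  0.309]
 [ 1.     0.     0.001]
 [ 0.001  0.309 -0.951]]
0.0095 0 [284. 211.] [218. 212.]
0.0095 -0.019 [287. 223.] [215. 223.]
0.0095 -0.04 [291. 239.] [210. 239.]
0 0 [283. 225.] [218. 225.]
0 -0.019 [286. 238.] [215. 238.]
0 -0.04 [290. 255.] [211. 255.]
-0.0095 0 [283. 239.] [219. 239.]
-0.0095 -0.019 [286. 252.] [216. 252.]
-0.0095 -0.04 [289. 271.] [212. 271.]
[0, 0.021, 0] [337. 443.]
[0.0095, 0.021, 0] [382. 437.]
[-0.0095, 0.021, 0] [293. 448.]
[0, -0.021, 0] [290. 309.]
[0, 0.021, -0.03] [349. 336.]
```

View pics/s3.png

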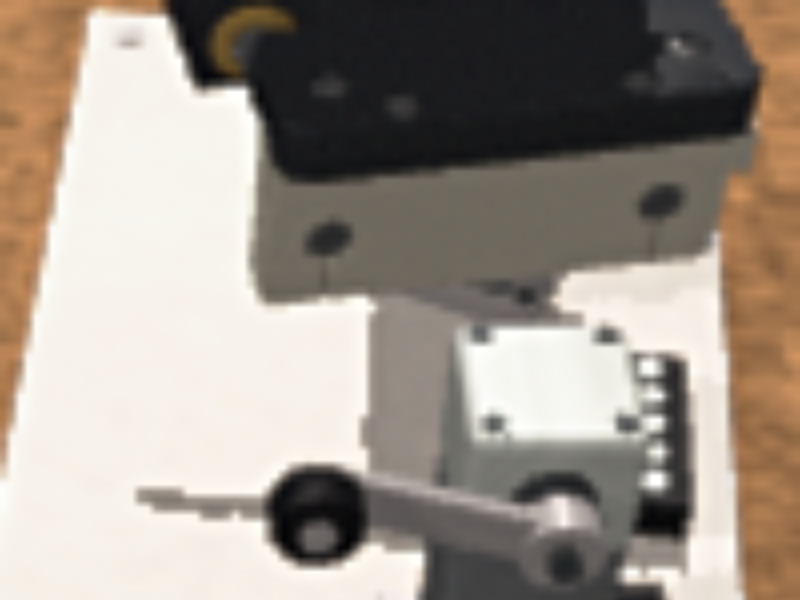

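In both the side and wrist views the visible fingers seem to end about 30–40 mm above the stated TCP. So I'll descend in small steps and check for contact from the force and from the roller blob's motion in the side view.

```bash
python3 -m pendant '[[-1,[0,0,0.01],[0,0,0]],[-1,[0,0,0.02],[0,0,0]],[-1,[0,0,0.03],[0,0,0]],[-1,[0,0,0.04],[0,0,0]],[-1,[0,0,0.04],[0,0,0]],[-1,[0,0,0.04],[0,0,0]],[-1,[0,0,0.04],[0,0,0]]]'
cat > r.py <<'E'
from h import *
P=viewer.camera_params("side"); F=[]
for k in range(3): im=viewer.snapshot("side"); F.append(sensors.get_obs()["force"])
m=(im[190:260,285:320].max(2)<75).astype(np.uint8)
k,l,s,c=cv2.connectedComponentsWithStats(m)
print([(c[i]+[285,190]).round(1).tolist()+[int(s[i][4])] for i in range(1,k) if s[i][4]>15])
for dz in (0,-.013,-.025,-.037): print(dz,np.round(proj(P,np.array([.4734,.0837,.122+dz])),1))
print(np.mean(F,0),sensors.get_obs()["tool_pos"],sensors.get_obs()["clock"])
cv2.imwrite("pics/s4.png",cv2.resize(im[130:290,230:390,::-1],(480,480)))
E
python3 r.py
```

```text
clock: 3.07
tool_pos: [0.476, 0.083, 0.1202]
orientation: [-180.0, -0.0, -156.3]
force: [-0.5, 0.1, -0.6]
opening: 0.0005
gripper_force: 0.0
[[304.7, 192.7, 175], [299.4, 213.8, 100], [316.3, 227.6, 116]]
0 [299.5 213.7]
-0.013 [299.  218.7]
-0.025 [298.5 223.3]
-0.037 [298.1 227.7]
[-0.1882841   0.09609463 -0.15418858] [0.47614731 0.08316858 0.12066073] 3.2167
```

View pics/s4.png

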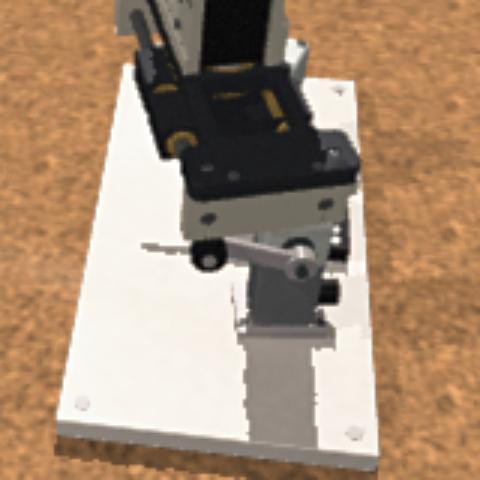

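The roller still sits at rest at (208,255) in this crop, with only the gripper body visible above it. There was no force and no motion at TCP z = 0.12, so the real fingertips are higher than stated. I'll continue down in small steps.

```bash
python3 -m pendant '[[-1,[0,0,0.006],[0,0,0]],[-1,[0,0,0.012],[0,0,0]],[-1,[0,0,0.018],[0,0,0]],[-1,[0,0,0.024],[0,0,0]],[-1,[0,0,0.024],[0,0,0]],[-1,[0,0,0.024],[0,0,0]]]'
python3 r.py
```

```text
clock: 3.72
tool_pos: [0.4755, 0.0828, 0.0957]
orientation: [-180.0, -0.1, -156.3]
force: [-0.2, 0.1, 0.6]
opening: 0.0001
gripper_force: 0.0
[[304.1, 198.8, 573], [316.4, 228.0, 104]]
0 [299.5 213.7]
-0.013 [299.  218.7]
-0.025 [298.5 223.3]
-0.037 [298.1 227.7]
[-0.10612536 -0.18974595  0.13375309] [0.47585953 0.083006   0.09634433] 3.8667
```

```bash
python3 -c "
from h import *
print(ctrl.hold_point_z,[a for a in dir(ctrl) if a[0]!='_'])
cv2.imwrite('pics/w5.png',viewer.snapshot('wrist')[:,:,::-1])"
```

```text
0.0188 ['PlanningError', 'hold_point_z']
```

View pics/w5.png

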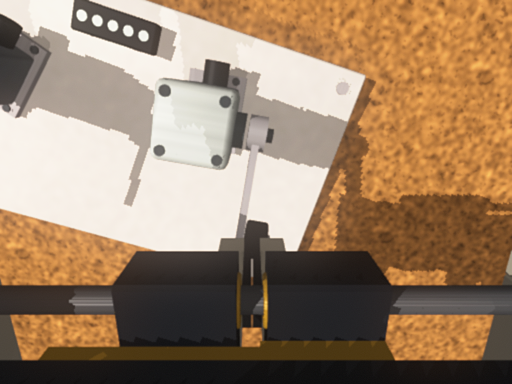

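The roller is now at (257,240), directly under the fingertips and still untouched. I'll keep going down in small steps, watching the force.

```bash
python3 -m pendant '[[-1,[0,0,0.004],[0,0,0]],[-1,[0,0,0.008],[0,0,0]],[-1,[0,0,0.008],[0,0,0]],[-1,[0,0,0.008],[0,0,0]]]'; python3 r.py|tail -1; python3 -m pendant '[[-1,[0,0,0.004],[0,0,0]],[-1,[0,0,0.008],[0,0,0]],[-1,[0,0,0.008],[0,0,0]],[-1,[0,0,0.008],[0,0,0]]]'; python3 r.py|tail -1; python3 -m pendant '[[-1,[0,0,0.003],[0,0,0]],[-1,[0,0,0.006],[0,0,0]],[-1,[0,0,0.006],[0,0,0]],[-1,[0,0,0.006],[0,0,0]]]'; python3 r.py|tail -1
```

```text
clock: 4.25
tool_pos: [0.4763, 0.0833, 0.0884]
orientation: [-180.0, 0.0, -156.3]
force: [1.8, 1.6, 3.2]
opening: 0.0002
gripper_force: 1.4
[1.56524126 1.00744341 2.96649725] [0.47622051 0.08322033 0.08852765] 4.4
clock: 4.73
tool_pos: [0.4754, 0.0828, 0.0798]
orientation: [180.0, -0.1, -156.3]
force: [0.5, 0.6, 2.4]
opening: 0.0005
gripper_force: 1.4
[0.55861873 1.21141259 2.53594809] [0.47531974 0.08276964 0.08004986] 4.8833
clock: 5.22
tool_pos: [0.4759, 0.083, 0.0741]
orientation: [-180.0, -0.0, -156.3]
force: [1.3, 1.1, 3.7]
opening: 0.0003
gripper_force: 1.6
[1.44872184 0.54688893 3.26109451] [0.47586242 0.08300552 0.07431917] 5.3667
```

Contact began between TCP z = 0.0885 and 0.096. Going to z ≈ 0.056 gives 32–40 mm of push, inside the 30–45 mm window. I'll hold there and read.

```bash
python3 -m pendant '[[-1,[0,0,0.005],[0,0,0]],[-1,[0,0,0.01],[0,0,0]],[-1,[0,0,0.014],[0,0,0]],[-1,[0,0,0.018],[0,0,0]],[-1,[0,0,0.018],[0,0,0]],[-1,[0,0,0.018],[0,0,0]],[-1,[0,0,0.018],[0,0,0]],[-1,[0,0,0.018],[0,0,0]],[-1,[0,0,0.018],[0,0,0]]]'; python3 r.py|tail -1
python3 -c "
from h import *
P=viewer.camera_params('wrist')
for d in (0,-.024,-.032,-.037): print(d,np.round(proj(P,np.array([.4745,.084,.122+d])),0))
im=viewer.snapshot('wrist');cv2.imwrite('pics/w6.png',im[:,:,::-1])"
```

```text
clock: 6.12
tool_pos: [0.4755, 0.0828, 0.0563]
orientation: [180.0, -0.0, -156.3]
force: [-0.0, 0.3, 4.6]
opening: 0.0003
gripper_force: 2.1
[-0.63844975  0.94104774  4.23043189] [0.47550544 0.08284741 0.0562601 ] 6.2667
0 [254. 281.]
-0.024 [253. 256.]
-0.032 [253. 249.]
-0.037 [253. 245.]
```

View pics/w6.png

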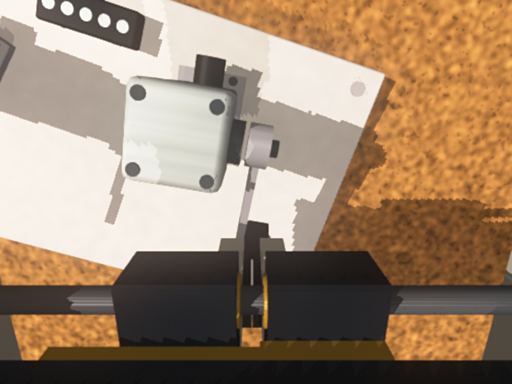

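The arm is pushed about 37 mm. The force is 4.2 N, between the 3 N at the click and the 5 N at the stop, and the roller stays against the fingertips in the wrist view. It has been held for more than 0.5 s, so I'll retract straight up.

```bash
python3 -m pendant '[[-1,[0,0,-0.01],[0,0,0]],[-1,[0,0,-0.02],[0,0,0]],[-1,[0,0,-0.03],[0,0,0]],[-1,[0,0,-0.045],[0,0,0]],[-1,[0,0,-0.07],[0,0,0]],[-1,[0,0,-0.1],[0,0,0]],[-1,[0,0,-0.13],[0,0,0]],[-1,[0,0,-0.13],[0,0,0]],[-1,[0,0,-0.13],[0,0,0]],[-1,[0,0,-0.13],[0,0,0]]]'; python3 r.py
```

```text
clock: 7.15
tool_pos: [0.475, 0.0828, 0.1855]
orientation: [180.0, -0.1, -156.3]
force: [0.2, -0.4, -0.8]
opening: 0.0007
gripper_force: 0.0
[[299.3, 213.6, 105], [316.2, 227.6, 126]]
0 [299.5 213.7]
-0.013 [299.  218.7]
-0.025 [298.5 223.3]
-0.037 [298.1 227.7]
[-0.27707598  0.06881899 -0.30597121] [0.47497427 0.08259478 0.18493484] 7.3
```

The roller is back at its rest pixel (299.3, 213.6) and the gripper is clear, so I'll hand the job in.

```bash
python3 -c "
from plant import workorder; print(workorder.close_job())"
```

```text
the job is handed in; nothing more can be done
None
```

I pushed the roller switch about 37 mm down (4.2 N, past its click), held it for over 0.5 s and released it; its arm sprang back to rest, the gripper stayed well away from the rod switch, and the job is handed in at about 7.3 s, with no verdict returned.

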